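# Set the press dial and hold the glued plates down at the fourth click

### The job

Two small glass plates are being glued in the little screw press. First, with the lever still at rest, turn the dial knob until its pointer stands at the metal reminder tab on the dial's rim, leaving the tab where it is; then take the press lever by its upright handle, swing it clockwise by exactly four clicks, never on to a fifth, and hold it there. The lever springs back when let go, so finish with your gripper still holding the handle at the fourth click, and do not disturb the other things on the desk.

Things in the scene. Friction and masses are not known exactly. Their poses are not given: they have to be found in the camera images.
- press: grey bench screw press fixed to the desk, base plate 100 x 235 x 16 mm; origin at desk height, z up, x away from the operator at yaw 0 (yaw varies), y to its left. Right: C-shaped frame 60 mm wide, top at z 90 mm, vertical screw axis at x 0, y -60 mm. Left: flat dial housing 98 x 96 mm, top at z 46 mm, dial axis at x 0, y 75 mm.
- lever (a joint): lever angle about the vertical screw axis, rad: 0 = at rest on its stop, pointing right and 0.61 rad back (from the press's -y towards its +x); grows clockwise seen from above. A click every 0.22 rad (first at 0.22, fourth at 0.88; end stop 1.32): from one click to the next the resistance at the handle first swells by 1.8 N, then gives way to 1.8 N less. The rubber pad sinks 2 mm a click.
- handle: black upright round handle on the end of the lever, 18 mm in diameter (21 mm at the head), 56 mm tall, on a 12 mm round steel bar, 85 mm from the screw axis; origin at its foot, z up. A spring always drives it back to rest, by about 3 N at rest and 7 N at the fourth click. It is a sleeve that spins freely on its pin.
- handle_mid (a point): centre of the upright handle, 30 mm above its foot (129 mm above the desk, its top is at 155 mm)
- knob (a joint): angle of the dial knob about its vertical axis, rad: 0 = pointer towards the press's front (-x of the press), growing counterclockwise seen from above; range -1.6 to 1.6; it stays where it is left (friction 0.04 N m)
- knob_grip (a point): middle of the knob's upright grip bar, on the dial axis, 76 mm above the desk: the black bar is 42 mm long in the pointer's direction, 12 mm thick and stands from 57 to 89 mm above the desk, on a round skirt 46 mm in diameter
- pointer_tip (a point): tip of the knob's pointer nose, 33 mm from the dial axis, about 52 mm above the desk; it points along the grip bar
- tab (a joint): angle of the reminder tab about the dial axis, rad, same zero and direction as knob (equal angles = pointer at the tab); stiff, to be left where it is
- tab_mark (a point): inner end of the reminder tab, 33 mm from the dial axis: a small dark steel block 12 x 6 mm (long outwards) standing on the rim of the thin metal ring round the knob, its top 54 mm above the desk
- remote: black remote control, 88 x 40 x 7 mm, bystander
- marker: white marker pen with a black cap, 135 mm long, bystander
- solder_spool: spool of solder wire, 52 mm in diameter, 34 mm tall, bystander
- hex_keys: set of hex keys in a holder, 67 x 52 x 17 mm, bystander
- screw_tin: round white tin, 50 mm in diameter, 18 mm tall, bystander
- tweezers: steel tweezers, 129 mm long, bystander
- petri_dish: petri dish, 60 mm in diameter, 14 mm tall, bystander

How it is judged:
By the outcome, as a careful person would: the job done as asked, in the order asked, and still so for the second after the job is handed in, while the arm keeps its last pose, push and grip.
It also fails if it takes over 45 s, if anything falls off the work surface, if the arm or the gripper's body presses on something with over 40 N, if the wrist force passes 120 N, or if a joint passes its speed limit or range.

### The arm

A 7-joint arm with a two-finger parallel gripper is mounted at the origin on a cart in front of the work surface, level with it; the furniture and walls round the work are solid. World frame = base frame: x ahead of the robot, y to its left, z up, the work surface at z = 0. Lengths are in mm, angles in rad, forces in N, time in s.
With the tool pointing down it reaches from about 400 to 875 mm from the base axis. Payload 4.4 kg.
Tool frame: the origin (TCP) lies midway between the tips of the shut fingers; the grasp point (between the pads) lies grasp_offset behind it (grasp_offset is the distance from the TCP to the grasp point, in mm); z points along the fingers, y is the line along which they close (so a half turn about z gives the same grasp; the last joint's range is limited). The gripper opens to 85 mm and grips with 20 to 120 N. Pads are 22 mm wide; open, the fingers measure 114 mm over their backs; the gripper's body (76 mm by 85 mm) begins 54 mm behind the grasp point. The pads swing forward as they close: fully open they stand 13 mm farther back than shut.
Start: joints at [1.153, 0.628, 0.038, 1.517, -0.027, 0.996, -0.02], TCP at [224.01, -610.194, 231.313] pointing down, gripper open.
Joint ranges: [-3.06, 3.06], [-0.37, 2.12], [-1.25, 1.32], [0.18, 2.47], [-1.1, 4.24], [0.23, 1.98], [-2.94, 2.94]. Speed limits (rad/s): [2.57, 2.57, 3.14, 3.14, 3.14, 3.14, 3.14].

### API

Orientations are given as [roll, pitch, yaw] about the fixed x, y, z axes, in that order (R = Rz(yaw) Ry(pitch) Rx(roll)).
In Python, from cell import * gives the robot as it stands. The module is installed in compiled form; this text tells all that it offers.
- The arm moves only by the shell command python3 -m jog 'ROWS'. ROWS is a JSON object of lists of equal length, an entry for each row: "angular": the turn, a rotation vector about the tool's x, y, z in degrees, a list of three; "travel": the shift along the tool's x, y, z in cm, a list of three; "fingers": the closure, from 0 (fully open) to 1 (shut). In form: {"angular": [[rx, ry, rz], ...], "travel": [[tx, ty, tz], ...], "fingers": [fingers, ...]}. A call has 1 to 5 rows; each row is the pose to reach, as a shift and turn from the pose commanded when the call began, along the tool's axes at that moment; what a row does not reach only later rows make up. A row lasts 1/8 s, in which the tool goes at most 62.5 mm and 10.7 degrees, less where a joint would pass 70% of its speed; a pose out of reach is approached as far as the arm can. A call with a gripper value outside its range is refused whole. The fingers move at their own pace and stop on an object; the grip force is fixed at half the most. Time passes only in rows, so rows that repeat a pose let the fingers close. It gives the time, the measured TCP pose, the force and the opening at its end, in the units of the state.
- read_state(): the state, without advancing time (a new reading comes with each control period).
- get_image(name): name is "side" or "top" or "wrist"; returns the picture (480x640x3 uint8, red, green, blue); there is no depth.
- camera_model(name): a dict with "mtx" (3x3 intrinsics, pixels), "k1" (the pictures are not rectified: a ray, as slopes to the right and down, at radius r is drawn at 1 + k1 r^2 times it, then the intrinsics apply), "T" (4x4, takes a point from camera to world coordinates). Camera axes: x right, y down, z forward; pixel columns grow to the right and rows downward; lengths in mm; the calibration is good to about 2 mm. A picture is of the moment at which its call begins: read the wrist's pose just before it. camera_model takes no time and is no camera call; for the wrist camera it gives the pose at the moment of the call.
- finish_job(): hands the job in, once; it reports no verdict.
The state is a dict: "clock": time; "qpos": joint angles; "qd": joint speeds; "tau": joint torques, N m; "eef_pos": TCP position; "tool_rot": TCP orientation; "force": force on the tool from outside, world axes, zero at the start; "torque": the same for the moment, N m; "width": finger opening in mm.
Only numpy, scipy, OpenCV 4.12 (cv2) and the standard library are available. Lean on these libraries where they do the work, as an engineer would, in place of code of your own. Each camera call takes 0.05 s, during which the arm holds its last target. There are 200 camera calls.

## Working session

There is one attempt and no reset: what is moved stays moved. The work goes in short steps, Python scripts to look and compute and a shell command to move; the robot and the scene stay as the last step left them, time stands still between calls to the robot, and variables do not carry over. Pictures are saved under pics/ and viewed, on a budget of 10 in all, crops included, one or two more only if the job needs it, and the job is handed in when it is done.

```bash
mkdir -p pics; python3 - <<'E'
from cell import *
import cv2,numpy as np
print(read_state())
for n in("top","side"):
    im=get_image(n); cv2.imwrite(f"pics/{n}0.png",im[:,:,::-1]); m=camera_model(n); print(n,m)
print(camera_model("wrist"))
E
```

```text
{'clock': 0.0, 'qpos': array([ 1.15318695,  0.629322  ,  0.03840731,  1.5183946 , -0.02703437,
        0.99631579, -0.01997971]), 'qd': array([ 0.00051623, -0.00138258, -0.00107897, -0.00043049, -0.00199207,
        0.0001273 , -0.00046194]), 'tau': array([-5.61645465e-04, -5.63406050e+01,  1.22593280e+00, -1.93440503e+01,
        1.08871562e-02,  1.05068885e-02,  1.09699705e-06]), 'eef_pos': array([ 223.82100036, -609.5627975 ,  230.39558938]), 'tool_rot': array([-3.13966914e+00, -2.43589379e-05,  3.51838368e-01]), 'force': array([0.99632026, 0.18669938, 0.09619345]), 'torque': array([-0.04871003,  0.03952705,  0.00446106]), 'width': 85.42419475446114}
top {'mtx': array([[606.15443591,   0.        , 317.41721358],
       [  0.        , 606.15443591, 242.25330304],
       [  0.        ,   0.        ,   1.        ]]), 'k1': -0.029663776767136895, 'T': array([[ 1.54879137e-02, -9.92088470e-01,  1.24581672e-01,
         3.87175313e+02],
       [-9.99573616e-01, -1.84470238e-02, -2.26339050e-02,
         1.31471847e+02],
       [ 2.47529973e-02, -1.24178001e-01, -9.91951165e-01,
        
[... 485 characters left out ...]
6.57183326e-03, -7.63810087e-01, -6.45407594e-01,
         6.66119297e+02],
       [ 0.00000000e+00,  0.00000000e+00,  0.00000000e+00,
         1.00000000e+00]])}
{'mtx': array([[408.87653968,   0.        , 323.25889345],
       [  0.        , 408.87653968, 240.45555473],
       [  0.        ,   0.        ,   1.        ]]), 'k1': -0.04855680619391363, 'T': array([[ 3.44468177e-01, -8.98862625e-01, -2.70901562e-01,
         2.91441051e+02],
       [-9.38796646e-01, -3.30303573e-01, -9.77773363e-02,
        -5.85332472e+02],
       [-1.59136073e-03,  2.88002659e-01, -9.57628287e-01,
         3.73116915e+02],
       [ 0.00000000e+00,  0.00000000e+00,  0.00000000e+00,
         1.00000000e+00]])}
```

View pics/top0.png

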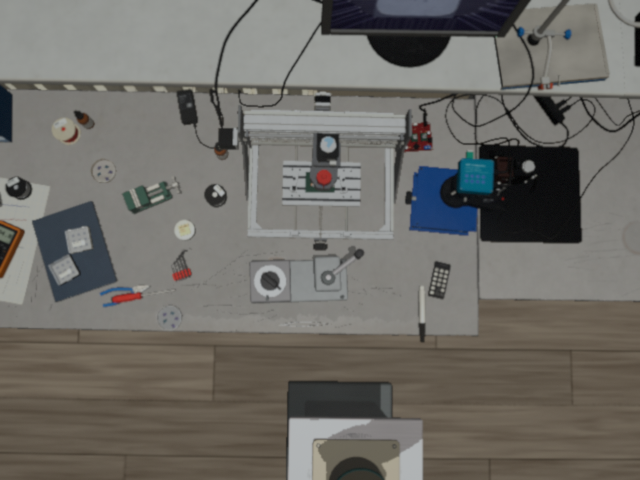

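View pics/side0.png

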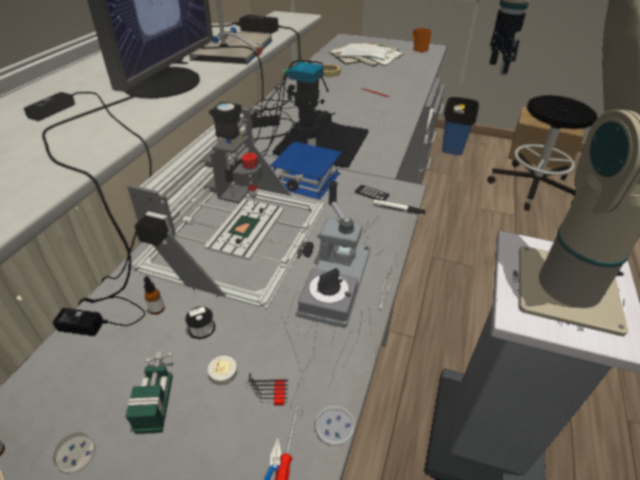

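Top view: press dial at about (270,281), screw about (328,277), handle head about (358,254), gantry front bar just behind it. Side view agrees.

```bash
cat > h.py <<'E'
from cell import *
import cv2,numpy as np
def ray(m,uv):
    K,k=m["mtx"],m["k1"]
    p=cv2.undistortPoints(np.array([[uv]],float),K,np.array([k,0,0,0,0.]))[0,0]
    d=m["T"][:3,:3]@np.r_[p,1]; return m["T"][:3,3],d
def onz(m,uv,z):
    o,d=ray(m,uv); return o+d*(z-o[2])/d[2]
def proj(m,P):
    T=np.linalg.inv(m["T"]); P=np.atleast_2d(P)@T[:3,:3].T+T[:3,3]
    return cv2.projectPoints(P,np.zeros(3),np.zeros(3),m["mtx"],np.array([m["k1"],0,0,0,0.]))[0][:,0]
def cross(m1,a,m2,b):
    o,d=ray(m1,a);p,e=ray(m2,b)
    s,t=np.linalg.lstsq(np.c_[d,-e],p-o,rcond=None)[0]
    return (o+d*s+p+e*t)/2, np.linalg.norm(o+d*s-p-e*t)
E
python3 - <<'E'
from h import *
t=camera_model("top")
for n,uv,z in [("dial",(270,281),76),("screw",(328,277),95),("handle",(359,254),155),("base corners",(250,302),16),("br",(346,299),16),("gantry bar",(320,240),20),("remote",(440,280),7),("housing tl",(250,262),46),("tr",(290,261),46),("bl",(251,302),46),("br",(291,301),46)]: print(n,onz(t,uv,z).round())
im=cv2.imread("pics/top0.png")[235:310,240:375]; im=cv2.resize(im,None,fx=5.5,fy=5.5,interpolation=cv2.INTER_CUBIC); cv2.imwrite("pics/topc.png",im)
E
```

```text
dial [471. 208.  76.]
screw [481.  74.  95.]
handle [529.   9. 155.]
base corners [424. 258.  16.]
br [434.  27.  16.]
gantry bar [576.  92.  20.]
remote [ 485. -203.    7.]
housing tl [517. 258.  46.]
tr [521. 163.  46.]
bl [423. 253.  46.]
br [427. 159.  46.]
```

View pics/topc.png

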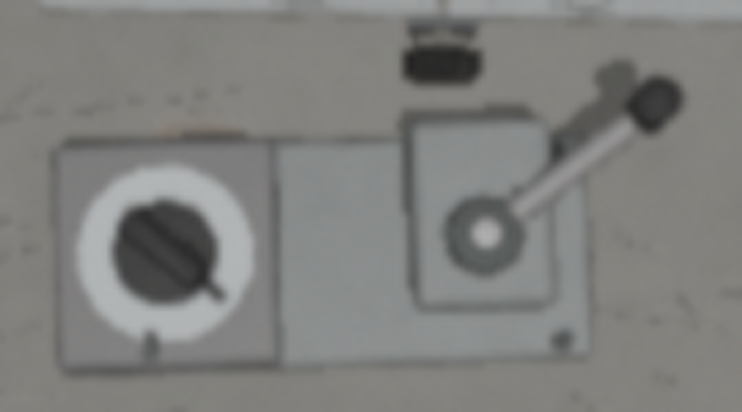

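Pointer stands at about +0.9 rad (toward lower right), the tab near 0 (slightly left). I'll move over for a near wrist view.

```bash
cat >> h.py <<'E'
from scipy.spatial.transform import Rotation as Ro
def delta(P,yaw=None):
    s=read_state(); R=Ro.from_euler("xyz",s["tool_rot"])
    print("pos",s["eef_pos"].round(1),"rot",s["tool_rot"].round(4),"F",s["force"].round(1),"w",round(s["width"],1),"t",s["clock"])
    print(" travel cm",(R.inv().apply(np.array(P)-s["eef_pos"])/10).round(2))
    if yaw is not None: print(" angular deg",np.degrees((R.inv()*Ro.from_euler("xyz",[np.pi,0,yaw])).as_rotvec()).round(1))
E
python3 -m jog '{"angular":[[0,0,0],[0,0,0],[0,0,0],[0,0,0],[0,0,0]],"travel":[[5,-3.6,-0.6],[10,-7.2,-1.5],[15,-10.8,-3],[20,-14.4,-3],[25,-18,-3]],"fingers":[0,0,0,0,0]}'
python3 -m jog '{"angular":[[0,0,-8],[0,0,-16],[0,0,-24],[0,0,-32],[0,0,-32]],"travel":[[4,-4,0],[8,-8,0],[10,-12,0],[10,-16,0],[10,-20,0]],"fingers":[0,0,0,0,0]}'
python3 - <<'E'
from h import *
import cell
print(getattr(cell,"grasp_offset",None))
delta([430,150,270],0.91); print(read_state()["qpos"].round(2))
E
```

```text
clock: 0.72
eef_pos: [397.6, -353.2, 261.4]
tool_rot: [3.141, -0.0, 0.352]
force: [0.1, 0.4, 0.2]
width: 85.5
clock: 1.35
eef_pos: [421.1, -131.3, 261.0]
tool_rot: [-3.141, -0.0, 0.912]
force: [0.6, 0.1, -1.1]
width: 85.4
18.700000000000003
pos [ 421.1 -131.3  261. ] rot [-3.1409 -0.      0.9121] F [ 0.6  0.1 -1.1] w 85.4 t 1.35
 travel cm [ 22.8  -16.51  -0.89]
 angular deg [-0.  -0.   0.1]
[ 0.38  0.3  -0.18  2.03  0.07  0.83 -0.5 ]
```

```bash
python3 -m jog '{"angular":[[0,0,0],[0,0,0],[0,0,0],[0,0,0],[0,0,0]],"travel":[[4.6,-3.3,0],[9.2,-6.6,0],[13.8,-9.9,0],[18.4,-13.2,0],[22.8,-16.5,0]],"fingers":[0,0,0,0,0]}'
python3 -m jog '{"angular":[[0,0,0],[0,0,0]],"travel":[[0,0,0],[0,0,0]],"fingers":[0,0]}'
python3 - <<'E'
from h import *
import json
m=camera_model("wrist"); im=get_image("wrist"); cv2.imwrite("pics/w1.png",im[:,:,::-1])
json.dump({"mtx":m["mtx"].tolist(),"k1":m["k1"],"T":m["T"].tolist()},open("w1.json","w"))
print(proj(m,[[471,208,76],[481,74,95],[529,9,155]]))
E
```

```text
clock: 1.98
eef_pos: [431.0, 150.1, 261.3]
tool_rot: [3.141, 0.0, 0.91]
force: [1.3, -0.9, -0.4]
width: 85.3
clock: 2.22
eef_pos: [430.9, 147.6, 261.0]
tool_rot: [-3.142, 0.002, 0.91]
force: [-1.1, -1.0, 0.2]
width: 85.6
[[317.03456561 117.18459446]
 [430.53278124 247.96912128]
 [562.98183107 305.51886654]]
```

View pics/w1.png

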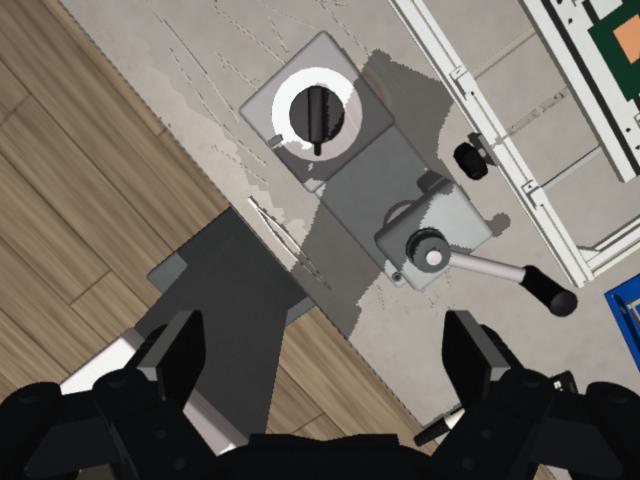

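Knob at (317,115), pointer tip ~(318,151), tab ~(277,141), screw cap ~(432,255), handle head ~(564,302). A zoom with the measurement of the dial:

```bash
python3 - <<'E'
from h import *
import json
m=json.load(open("w1.json")); m={k:np.array(v) for k,v in m.items()}; m["k1"]=float(m["k1"])
im=cv2.imread("pics/w1.png"); g=cv2.cvtColor(im,cv2.COLOR_BGR2GRAY)
d=(g[60:180,250:390]<60).astype(np.uint8)
n,l,s,c=cv2.connectedComponentsWithStats(d)
for i in range(1,n):
    if s[i,4]>15: print("dark",s[i],c[i]+[250,60])
print("corners",*[onz(m,u,46).round(1) for u in((322,31),(395,124),(313,193),(241,108))])
print("screw",onz(m,(433,257),110),"handle",onz(m,(564,302),155))
cv2.imwrite("pics/w1c.png",cv2.resize(im[70:185,235:380],None,fx=5,fy=5,interpolation=cv2.INTER_CUBIC))
E
```

```text
dark [  56   26   38   70 1202] [320.84941764 116.65058236]
corners [515.  258.4  46. ] [519.4 163.6  46. ] [428.1 159.7  46. ] [425.1 253.3  46. ]
screw [478.18637488  73.15990554 110.        ] handle [530.7985962   10.92432454 155.        ]
```

View pics/w1c.png

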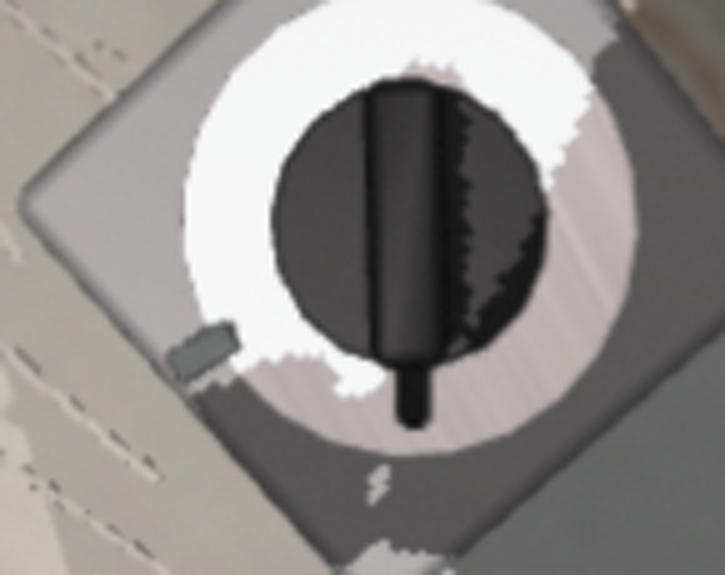

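```bash
python3 - <<'E'
from h import *
import json
m=json.load(open("w1.json")); m={k:np.array(v) for k,v in m.items()}; m["k1"]=float(m["k1"])
f=lambda x,y,z:onz(m,(235+x/5-.4,70+y/5-.4),z)
C=f(410,221,57); print("skirt C",C.round(1), "skirt w",np.linalg.norm(f(273,221,57)-f(547,221,57)))
c=np.array([471.9,208.75,0]); 
for cc in(C,c):
  for n,p in [("tabin",f(237,337,54)),("tabmid",f(203,350,54)),("tabout",f(171,364,54)),("tip",f(414,428,52)),("bar far",f(407,92,89)),("bar near",f(404,355,89))]:
    d=(p-cc)[:2]; print(n,p.round(1),"r",np.linalg.norm(d).round(1),"ang rel -x",((np.arctan2(d[1],d[0])-np.pi+np.pi)%(2*np.pi)-np.pi).round(3))
delta([C[0],C[1],61],.91)
E
```

```text
skirt C [472.2 210.5  57. ] skirt w 44.560836206025606
tabin [437.9 213.6  54. ] r 34.3 ang rel -x -0.091
tabmid [432.1 215.5  54. ] r 40.3 ang rel -x -0.124
tabout [426.5 217.   54. ] r 46.2 ang rel -x -0.142
tip [451.8 183.6  52. ] r 33.7 ang rel -x 0.924
bar far [483.2 224.5  89. ] r 17.8 ang rel -x -2.238
bar near [459.7 195.3  89. ] r 19.6 ang rel -x 0.885
tabin [437.9 213.6  54. ] r 34.3 ang rel -x -0.142
tabmid [432.1 215.5  54. ] r 40.3 ang rel -x -0.167
tabout [426.5 217.   54. ] r 46.2 ang rel -x -0.179
tip [451.8 183.6  52. ] r 32.2 ang rel -x 0.898
bar far [483.2 224.5  89. ] r 19.4 ang rel -x -2.193
bar near [459.7 195.3  89. ] r 18.2 ang rel -x 0.835
pos [431.  146.9 261. ] rot [3.1415e+00 1.5000e-03 9.0860e-01] F [ 0.1 -0.9 -0.4] w 85.6 t 2.275
 travel cm [ 7.57 -0.67 19.99]
 angular deg [ 0.   0.1 -0.1]
```

```bash
python3 -m jog '{"angular":[[0,0,0],[0,0,0],[0,0,0],[0,0,0],[0,0,0]],"travel":[[4,-0.4,3],[7.6,-0.7,7],[7.6,-0.7,12],[7.6,-0.7,16],[7.6,-0.7,19.9]],"fingers":[0,0,0,0,0]}'
python3 -m jog '{"angular":[[0,0,0],[0,0,0],[0,0,0],[0,0,0],[0,0,0]],"travel":[[0,0,0],[0,0,0],[0,0,0],[0,0,0],[0,0,0]],"fingers":[0,0.4,0.7,0.8,0.9]}'
python3 - <<'E'
from h import *
delta([472,210,61],.91)
cv2.imwrite("pics/w2.png",get_image("wrist")[:,:,::-1])
E
```

```text
clock: 2.9
eef_pos: [472.9, 210.3, 60.9]
tool_rot: [3.141, 0.001, 0.907]
force: [-0.0, -0.4, 1.0]
width: 85.3
clock: 3.52
eef_pos: [473.2, 212.6, 63.2]
tool_rot: [3.14, -0.001, 0.91]
force: [12.3, -12.9, 11.2]
width: 12.2
pos [473.2 212.6  63.2] rot [ 3.1401e+00 -1.4000e-03  9.1040e-01] F [ 12.3 -12.9  11.2] w 12.2 t 3.525
 travel cm [-0.28  0.06  0.22]
 angular deg [ 0.1 -0.1  0. ]
```

View pics/w2.png

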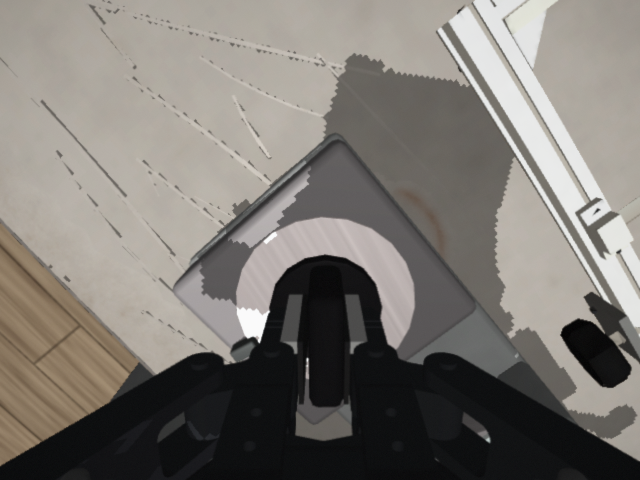

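Bar is held between the pads (12.2 mm). I ease the side load and turn clockwise by 58°.

```bash
python3 -m jog '{"angular":[[0,0,0],[0,0,8],[0,0,16],[0,0,24],[0,0,32]],"travel":[[0,0.1,-0.2],[0,0.1,-0.2],[0,0.1,-0.2],[0,0.1,-0.2],[0,0.1,-0.2]],"fingers":[0.9,0.9,0.9,0.9,0.9]}'
python3 -m jog '{"angular":[[0,0,7],[0,0,14],[0,0,21],[0,0,27],[0,0,27]],"travel":[[0,0,0],[0,0,0],[0,0,0],[0,0,0],[0,0,0]],"fingers":[0.9,0.9,0.9,0.9,0.9]}'
python3 - <<'E'
from h import *
delta([472,210,61],-.13); print(read_state()["torque"])
E
```

```text
clock: 4.2
eef_pos: [474.2, 211.3, 63.5]
tool_rot: [3.141, -0.001, 0.347]
force: [4.8, -2.6, -13.4]
width: 10.8
clock: 4.82
eef_pos: [474.4, 210.6, 63.5]
tool_rot: [3.14, -0.002, -0.122]
force: [5.5, -2.9, -11.8]
width: 10.6
pos [474.4 210.6  63.5] rot [ 3.140e+00 -1.900e-03 -1.219e-01] F [  5.5  -2.9 -11.8] w 10.6 t 4.825
 travel cm [-0.23  0.09  0.25]
 angular deg [ 0.1 -0.1  0.5]
[-0.64759437 -1.13709125 -0.05400133]
```

```bash
python3 -m jog '{"angular":[[0,0,0],[0,0,0],[0,0,0],[0,0,0],[0,0,0]],"travel":[[0,0,0],[0,0,0],[0,0,0],[-1,0,-3],[-4,0,-8]],"fingers":[0.5,0,0,0,0]}'
python3 -m jog '{"angular":[[0,0,0],[0,0,0],[0,0,0]],"travel":[[-4,0,-2],[-4,0,-2],[-4,0,-2]],"fingers":[0,0,0]}'
python3 - <<'E'
from h import *
import json
m=camera_model("wrist"); im=get_image("wrist"); cv2.imwrite("pics/w3.png",im[:,:,::-1])
json.dump({"mtx":m["mtx"].tolist(),"k1":m["k1"],"T":m["T"].tolist()},open("w3.json","w"))
x,y=proj(m,[472,210,55])[0].astype(int); print(x,y)
x0,y0=max(x-90,0),max(y-80,0); print(x0,y0)
cv2.imwrite("pics/w3c.png",cv2.resize(im[y0:y0+150,x0:x0+200,::-1],None,fx=4,fy=4,interpolation=cv2.INTER_CUBIC))
E
```

```text
clock: 5.45
eef_pos: [433.4, 216.6, 144.4]
tool_rot: [3.141, 0.001, -0.121]
force: [-0.2, 0.1, 0.7]
width: 84.9
clock: 5.82
eef_pos: [394.3, 222.0, 164.6]
tool_rot: [-3.141, -0.001, -0.119]
force: [0.9, 0.5, -0.4]
width: 85.5
326 106
236 26
```

View pics/w3c.png

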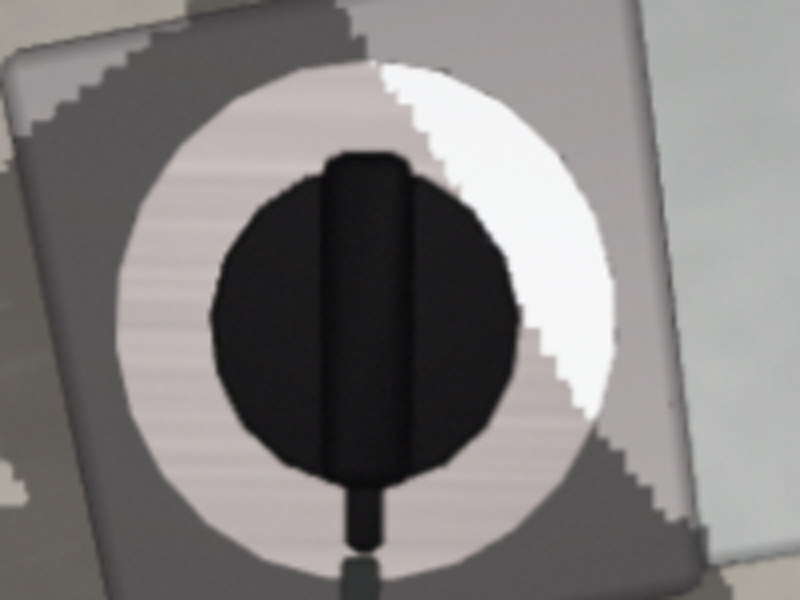

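Pointer tip (crop 364,550) sits right at the tab's inner end (~361,560). Quick sub-pixel check:

```bash
python3 - <<'E'
from h import *
import json
m=json.load(open("w3.json")); m={k:np.array(v) for k,v in m.items()}; m["k1"]=float(m["k1"])
g=cv2.cvtColor(cv2.imread("pics/w3.png"),cv2.COLOR_BGR2GRAY).astype(float)
for y in range(148,186,3):
    r=g[y,312:342]; b=np.median(r); w=np.clip(b-r-8,0,None); x=(w*np.arange(312,342)).sum()/max(w.sum(),1); print(y,round(x,2),onz(m,(x,y),53).round(1)[:2],r[3:27:2].astype(int))
print("skirt C",onz(m,(236+365.5/4-.4,26+330/4-.4),57))
s=read_state();print(s["clock"])
# handle plan
sc=np.array([478,73.5]);yw=.043
for a in (0,.22,.44,.66,.88,.97):
    t=yw-np.pi/2+.61-a; print(a,(sc+85*np.array([np.cos(t),np.sin(t)])).round(1))
E
```

```text
148 326.76 [448.1 212.6] [181 179 176 141  24  18  18  17  47 153 167 178]
151 326.6 [446.4 212.9] [180 181 180 159  29  23  24  23  74 176 180 179]
154 326.6 [444.6 213.1] [179 177 177 158  28  24  24  22  74 174 178 176]
157 326.61 [442.8 213.3] [179 179 181 159  28  22  22  20  74 175 180 179]
160 326.61 [441.  213.5] [176 176 176 157  29  23  20  21  73 175 176 177]
163 326.63 [439.1 213.7] [178 179 180 178 149  42  28  75 168 178 179 178]
166 325.59 [437.4 214.6] [186 184 184 131  51  47  47  59 175 183 183 184]
169 325.63 [435.6 214.8] [159 179 180  98  52  52  51  54 148 181 181 167]
172 325.65 [433.7 215. ] [86 87 85 56 52 52 51 51 72 87 87 86]
175 325.47 [431.9 215.3] [86 86 86 58 53 51 53 50 83 85 86 86]
178 325.33 [430.1 215.6] [87 86 85 51 51 50 52 49 83 86 85 84]
181 325.44 [428.2 215.7] [86 86 84 50 53 50 51 49 82 84 84 83]
184 325.56 [426.3 215.9] [85 85 84 56 47 45 46 46 72 73 70 69]
skirt C [471.20758188 209.76667823  57.        ]
5.875
0 [529.6   6. ]
0.22 [513.7  -3.7]
0.44 [496.   -9.6]
0.66 [477.4 -11.5]
0.88 [458.9  -9.3]
0.97 [451.5  -7.3]
```

Pointer is within ~0.02 rad of the tab; good. Knob released, tab untouched. Now to the handle.

```bash
python3 -m jog '{"angular":[[0,0,0],[0,0,-10],[0,0,-20],[0,0,-30],[0,0,-40]],"travel":[[0,0,-5],[2,3,-9],[5,7,-9.5],[8,11.5,-9.5],[10.5,16,-9.5]],"fingers":[0,0,0,0,0]}'
python3 -m jog '{"angular":[[0,0,-10],[0,0,-20],[0,0,-30],[0,0,-40],[0,0,-50]],"travel":[[0,0,0],[0,0,0],[0,0,0],[0,0,0],[0,0,0]],"fingers":[0,0,0,0,0]}'
python3 -m jog '{"angular":[[0,0,-8],[0,0,-16],[0,0,-16],[0,0,-16]],"travel":[[0,0,0],[0,0,0],[0,0,0],[0,0,0]],"fingers":[0,0,0,0]}'
python3 - <<'E'
from h import *
import json
delta([530,8,111],1.74); print(read_state()["qpos"].round(2))
m=camera_model("wrist"); im=get_image("wrist"); cv2.imwrite("pics/w4.png",im[:,:,::-1])
json.dump({"mtx":m["mtx"].tolist(),"k1":m["k1"],"T":m["T"].tolist()},open("w4.json","w"))
print(proj(m,[[530,8,155],[530,8,99],[478,73.5,110]]))
E
```

```text
clock: 6.5
eef_pos: [480.4, 48.2, 258.8]
tool_rot: [3.141, 0.0, 0.583]
force: [0.0, 0.3, -0.8]
width: 85.3
clock: 7.12
eef_pos: [479.4, 49.5, 258.4]
tool_rot: [-3.14, 0.0, 1.455]
force: [0.8, 0.1, -0.8]
width: 85.1
clock: 7.62
eef_pos: [479.1, 49.8, 258.9]
tool_rot: [-3.141, -0.0, 1.727]
force: [0.3, -0.3, -0.3]
width: 85.6
pos [479.1  49.8 258.9] rot [-3.1409e+00 -2.0000e-04  1.7273e+00] F [ 0.3 -0.3 -0.3] w 85.6 t 7.625
 travel cm [-4.92  4.39 14.78]
 angular deg [-0.  -0.  -0.7]
[ 0.03  0.36 -0.26  1.93  0.12  0.86 -0.13]
[[391.31849393 309.40782442]
 [380.15431684 277.79888109]
 [328.98386377 189.19324533]]
```

View pics/w4.png

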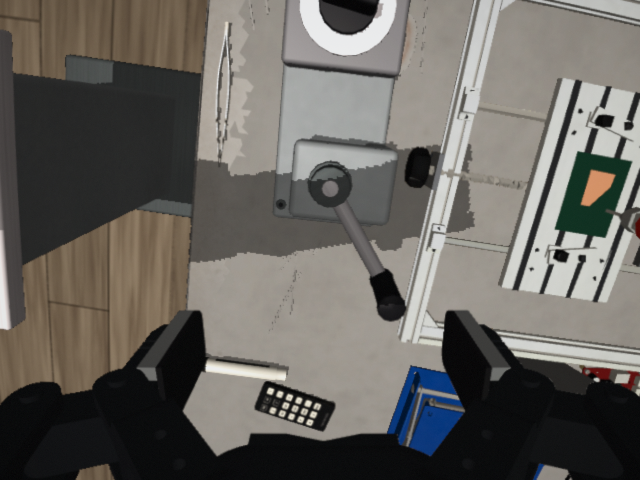

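Handle head at (391,308), where (530,8) predicts (391,309); screw cap (330,187). Fix confirmed; descend and grip.

```bash
python3 -m jog '{"angular":[[0,0,0],[0,0,0],[0,0,0],[0,0,0],[0,0,0]],"travel":[[-4.9,4.4,0],[-4.9,4.4,2],[-4.9,4.4,6],[-4.9,4.4,11],[-4.9,4.4,14.7]],"fingers":[0,0,0,0,0]}'
python3 -m jog '{"angular":[[0,0,0],[0,0,0],[0,0,0],[0,0,0],[0,0,0]],"travel":[[0,0,0],[0,0,0],[0,0,0],[0,0,0],[0,0,0]],"fingers":[0,0.4,0.7,0.9,0.9]}'
python3 - <<'E'
from h import *
delta([529.6,7,111],1.74)
im=get_image("wrist"); cv2.imwrite("pics/w5.png",im[:,:,::-1])
E
```

```text
clock: 8.3
eef_pos: [529.7, 8.7, 110.5]
tool_rot: [-3.14, 0.0, 1.729]
force: [0.5, -0.2, -0.3]
width: 85.2
clock: 8.93
eef_pos: [531.6, 9.0, 113.4]
tool_rot: [3.138, 0.0, 1.73]
force: [2.4, 1.9, 3.7]
width: 17.1
pos [531.6   9.  113.4] rot [3.1380e+00 2.0000e-04 1.7303e+00] F [2.4 1.9 3.7] w 17.1 t 8.925
 travel cm [-0.17 -0.23  0.24]
 angular deg [ 0.2  0.  -0.6]
```

View pics/w5.png

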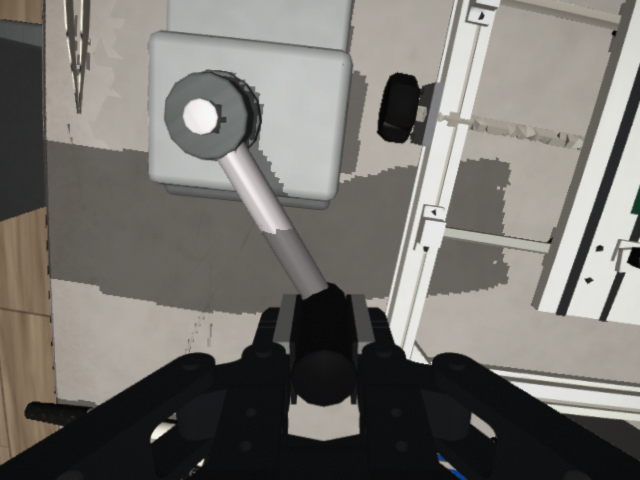

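Handle is firmly between the pads (17 mm). Swing along the arc, first to ~2 clicks in half-click rows.

```bash
python3 -m jog '{"angular":[[0,0,0],[0,0,0],[0,0,0]],"travel":[[-0.4,-0.84,0],[-0.71,-1.72,0],[-0.71,-1.72,0]],"fingers":[0.9,0.9,0.9]}'
python3 -m jog '{"angular":[[0,0,0],[0,0,0],[0,0,0]],"travel":[[-0.2,-0.93,0],[-0.3,-1.85,0],[-0.3,-1.85,0]],"fingers":[0.9,0.9,0.9]}'
python3 - <<'E'
from h import *
delta([477.4,-11.5,111],1.74)
E
```

```text
clock: 9.35
eef_pos: [515.5, -0.8, 113.4]
tool_rot: [3.138, -0.0, 1.73]
force: [3.3, 1.3, 4.7]
width: 17.0
clock: 9.72
eef_pos: [498.1, -6.8, 113.4]
tool_rot: [3.137, 0.0, 1.73]
force: [5.5, 1.4, 3.6]
width: 16.9
pos [498.1  -6.8 113.4] rot [3.1368e+00 3.0000e-04 1.7303e+00] F [5.5 1.4 3.6] w 16.9 t 9.725
 travel cm [-0.14 -2.12  0.23]
 angular deg [ 0.3  0.  -0.6]
```

```bash
python3 -m jog '{"angular":[[0,0,0],[0,0,0],[0,0,0]],"travel":[[0.01,-0.94,0],[0.11,-1.87,0],[0.11,-1.87,0]],"fingers":[0.9,0.9,0.9]}'
python3 -m jog '{"angular":[[0,0,0],[0,0,0],[0,0,0]],"travel":[[0.1,-0.45,0],[0.21,-0.91,0],[0.21,-0.91,0]],"fingers":[0.9,0.9,0.9]}'
python3 -m jog '{"angular":[[0,0,0],[0,0,0],[0,0,0]],"travel":[[0.12,-0.3,0],[0.25,-0.7,0],[0.25,-0.7,0]],"fingers":[0.9,0.9,0.9]}'
python3 - <<'E'
from h import *
import json
delta([458.9,-9.3,111],1.74)
from scipy.optimize import least_squares
p=read_state()["eef_pos"][:2]
P=np.array([[531.6,9.0],[515.5,-.8],[498.1,-6.8],p])
r=least_squares(lambda c:np.hypot(*(P-c).T)-85,[478,75]).x
a=np.arctan2(*(P-r).T[::-1]); print(r,(a[0]-a).round(3))
r2=np.array([480,76.5]);a=np.arctan2(*(P-r2).T[::-1]); print((a[0]-a).round(3))
m=camera_model("wrist"); im=get_image("wrist"); cv2.imwrite("pics/w6.png",im[:,:,::-1])
json.dump({"mtx":m["mtx"].tolist(),"k1":m["k1"],"T":m["T"].tolist()},open("w6.json","w"))
E
```

```text
clock: 10.1
eef_pos: [479.9, -8.8, 113.4]
tool_rot: [3.136, 0.001, 1.73]
force: [5.3, -0.4, 2.6]
width: 16.9
clock: 10.48
eef_pos: [471.8, -8.4, 113.4]
tool_rot: [3.134, 0.001, 1.73]
force: [6.6, -0.8, 2.4]
width: 16.6
clock: 10.85
eef_pos: [463.4, -7.2, 113.3]
tool_rot: [3.136, 0.001, 1.73]
force: [5.1, -1.1, 4.7]
width: 17.2
pos [463.4  -7.2 113.3] rot [3.1364e+00 1.0000e-03 1.7300e+00] F [ 5.1 -1.1  4.7] w 17.2 t 10.85
 travel cm [-0.13 -0.48  0.23]
 angular deg [ 0.3  0.1 -0.6]
[479.59806699  76.22073838] [0.    0.222 0.439 0.85 ]
[0.    0.222 0.439 0.848]
```

View pics/w6.png

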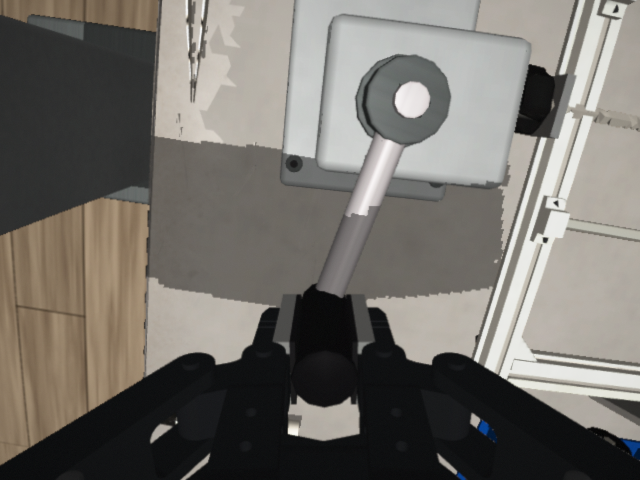

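Lever at ≈0.85 rad by the TCP arc, bar clearly swung (from screw (405,100) to handle (325,300)). One small last step, then cross-check by the bar direction in pictures.

```bash
python3 -m jog '{"angular":[[0,0,0],[0,0,0],[0,0,0],[0,0,0]],"travel":[[0.06,-0.18,0],[0.12,-0.35,0],[0.12,-0.35,0],[0.12,-0.35,0]],"fingers":[0.9,0.9,0.9,0.9]}'
python3 - <<'E'
from h import *
import json
delta([458.9,-9.3,111],1.74)
p=read_state()["eef_pos"][:2]
P=np.array([[531.6,9.0],p])
for r2 in([479.6,76.2],[480,76.5],[478,74]):
    a=np.arctan2(*(P-r2).T[::-1]); print((a[0]-a[1]).round(3))
m=camera_model("wrist"); im=get_image("wrist"); cv2.imwrite("pics/w7.png",im[:,:,::-1])
m5=json.load(open("w6.json")); m5={k:np.array(v) for k,v in m5.items()}; m5["k1"]=float(m5["k1"])
# bar centre line by bright/grey row profile: fit from masks, in each picture (same tool orientation and height)
def bar(f,rows,xs):
    g=cv2.cvtColor(cv2.imread(f),cv2.COLOR_BGR2GRAY).astype(int); pts=[]
    for y,x in zip(rows,xs):
        r=g[y,x-34:x+34]; d=np.abs(np.diff(cv2.GaussianBlur(r.astype(np.float32)[None],(3,1),0)[0])); L=d[:34].argmax();R=34+d[34:].argmax(); pts.append((x-34+(L+R)/2+.5,y,R-L))
    return np.array(pts)
def rot(f,rows,xs):
    q=bar(f,rows,xs); w=np.array([onz(m5,u[:2],95)[:2] for u in q]); v=np.polyfit(w[:,1],w[:,0],1)[0]; print(f,q[:,2],np.arctan(v).round(3)); return np.arctan(v)
y5=np.arange(170,280,10); y6=np.arange(155,280,10)
A=rot("pics/w5.png",y5,(240+(y5-165)*.6).astype(int))
B=rot("pics/w6.png",y6,(383-(y6-150)*.378).astype(int))
C=rot("pics/w7.png",y6,(386-(y6-150)*.41).astype(int)); print("img angles",B-A,C-A)
t=get_image("top"); cv2.imwrite("pics/top1.png",cv2.resize(t[225:345,80:480,::-1],None,fx=2,fy=2))
n=get_image("side"); cv2.imwrite("pics/side1.png",n[:,:,::-1])
E
```

```text
clock: 11.4
eef_pos: [460.9, -6.7, 113.4]
tool_rot: [3.135, 0.001, 1.73]
force: [6.2, -1.9, 4.4]
width: 16.9
pos [460.9  -6.7 113.4] rot [3.1346e+00 1.2000e-03 1.7297e+00] F [ 6.2 -1.9  4.4] w 16.9 t 11.4
 travel cm [-0.23 -0.24  0.23]
 angular deg [ 0.4  0.1 -0.6]
0.881
0.879
0.899
pics/w5.png [48. 50. 46. 34. 34. 33. 21. 37. 34. 36. 33.] -0.632
pics/w6.png [36. 36. 29. 30. 31. 30. 21. 31. 31. 31. 29. 30. 30.] 0.201
pics/w7.png [36. 36. 34. 31. 31. 29. 32. 31. 31. 30. 31. 31. 29.] 0.237
img angles 0.8323856721316256 0.8687298046602298
```

View pics/side1.png

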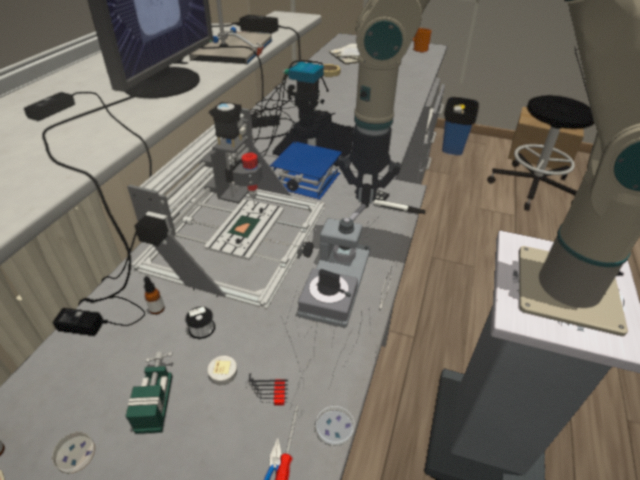

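Both estimates (0.88 arc, 0.87 picture) lie right at the fourth click; bystanders look undisturbed. I add 2 mm so the click is surely passed (fifth is 18 mm away).

```bash
python3 -m jog '{"angular":[[0,0,0],[0,0,0],[0,0,0],[0,0,0]],"travel":[[0.04,-0.1,0],[0.07,-0.2,0],[0.07,-0.2,0],[0.07,-0.2,0]],"fingers":[0.9,0.9,0.9,0.9]}'
python3 - <<'E'
from h import *
s=read_state();p=s["eef_pos"][:2];P=np.array([[531.6,9.0],p])
for r2 in([479.6,76.2],[478,74]):
    a=np.arctan2(*(P-r2).T[::-1]); print((a[0]-a[1]).round(3))
print(s["force"],s["width"],np.abs(s["qd"]).max()); finish_job()
E
```

```text
clock: 12.05
eef_pos: [459.3, -6.3, 113.4]
tool_rot: [3.134, 0.001, 1.73]
force: [7.5, -1.3, 3.6]
width: 16.5
0.9
0.919
[ 7.5316741  -1.33228822  3.56465057] 16.518845871091592 0.002029113084904108
the job is handed in; nothing more can be done
```

I set the knob to the reminder tab with the lever still at rest. I then swung the lever clockwise to the fourth click, and the gripper is still holding it there. The job was handed in at about 12 s.

- **Knob:** after I released it, the wrist picture showed the pointer about 0.02 rad (0.7 mm) short of the tab. I judged that close enough and did not regrip. I never touched the tab.
- **Lever:** the last arc reading puts it at about 0.90 rad, or 0.92 with the earlier estimate of the screw axis. The fourth click is at 0.88 and the fifth at 1.10. Just before the last 2 mm step, the picture of the bar gave 0.87 rad and the arc gave 0.88. I did not take another picture after that step.
- **Hold:** the force on the tool along the lever's swing was about 7.5 N, which fits just past the fourth click. The gripper reads 16.5 mm open on the 18 mm handle, and the arm was still.
- **Other things on the desk:** they looked unmoved in the side picture. I took a last top picture as well but did not look at it.

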